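Pack out the gap under a pallet-arm stand

ROBOT

A 7-joint arm with a two-finger parallel gripper is mounted at the origin on the work surface. World frame = base frame: x ahead of the robot, y to its left, z up, the work surface at z = 0. Lengths are in m, angles in rad, forces in N, time in s.
With the tool pointing down it reaches from about 0.35 to 0.9 m from the base axis. Payload 8.1 kg.
Tool frame: the origin (TCP) lies between the finger pads; the fingertips stand 25 mm ahead of it and the grasp point (between the pads) lies 6 mm ahead of it; z points along the fingers, y is the line along which they close (so a half turn about z gives the same grasp; the last joint's range is limited). The gripper opens to 92 mm and grips with 3 to 60 N. Pads are 19 mm wide; open, the fingers measure 130 mm over their backs; the gripper's body (75 mm by 190 mm) begins 47 mm behind the grasp point.
Start: joints at [1.233, 0.434, 0.025, 1.573, -0.012, 1.134, -0.075], TCP at [0.145, -0.608, 0.231] pointing down, gripper open.
Joint ranges: [-2.62, 2.62], [-0.44, 2.09], [-1.27, 1.32], [0.08, 2.57], [-1.32, 4.46], [0.12, 2], [-2.74, 2.74]. Speed limits (rad/s): [2.22, 2.22, 3.01, 3.01, 3.14, 3.14, 3.14].

INTERFACE

Orientations are given as [roll, pitch, yaw] about the fixed x, y, z axes, in that order (R = Rz(yaw) Ry(pitch) Rx(roll)).
In Python, from rig import r, optics gives the robot as it stands. The module is installed in compiled form; this text tells all that it offers.
- The arm moves only by the tool arm_command, never from a script. Its argument "targets" is text: rows parted by semicolons, each of 6 numbers parted by spaces: the shift along the tool's x, y, z in mm, then the turn, a rotation vector about the tool's x, y, z in rad. A call has 1 to 20 rows; each row is the pose to reach, as a shift and turn from the pose commanded when the call began, along the tool's axes at that moment; what a row does not reach only later rows make up. A row lasts 1/10 s, in which the tool goes at most 50 mm and 8.59 degrees, less where a joint would pass 70% of its speed; a pose out of reach is approached as far as the arm can. A call with a gripper value outside its range is refused whole. "grip" is the finger opening in mm, from 0 to 91.8, set as the call begins (left out, the last holds). The fingers move at their own pace and stop on an object; "grip_force" is the grip in N (left out, the last holds). Time passes only in rows, so rows that repeat a pose let the fingers close. It gives the time, the measured TCP pose, the force, the opening and the grip force at its end, in the units of the state.
- r.state(): the state, without advancing time (a new reading comes with each control period).
- optics.snapshot(name): name is "side" or "top"; returns the picture (400x640x3 uint8, red, green, blue); there is no depth.
- optics.camera_info(name): a dict with "camera_matrix" (3x3 intrinsics, pixels), "world_from_camera" (4x4, takes a point from camera to world coordinates). Camera axes: x right, y up, looking along -z (the intrinsics and any distortion apply to the point x, -y, -z); pixel columns grow to the right and rows downward; lengths in m; the calibration is good to about 2 mm. A picture is of the moment at which its call begins. camera_info takes no time and is no camera call.
- r.finish_job(): hands the job in; it is judged then, once.
The state is a dict: "clock": time; "qpos": joint angles; "joint_velocities": joint speeds; "effort": joint torques, N m; "tool_pos": TCP position; "ee_rot": TCP orientation; "force": force on the tool from outside, world axes, zero at the start; "ft_torque": the same for the moment, N m; "grip_width": finger opening in m; "gripper_force": force on a finger pad.
Only numpy, scipy, OpenCV 4.12 (cv2) and the standard library are available. Lean on these libraries where they do the work, as an engineer would, in place of code of your own. Each camera call takes 0.05 s, during which the arm holds its last target. There are 200 camera calls.

TASK

Of the four wooden packing plates, choose the two that together fill the gap under the bar of the stand straddling the steel slide plate, with only two or three millimetres of play. Stack these two flat, squarely one on the other, on the bare near half of the slide plate and let go of them, then slide the stack in under the bar until it is centred there, lengthwise through the stand. Leave the other two plates and everything else where they are, and do not knock the stands.

Things in the scene. Friction and masses are not known exactly. Their poses are not given: they have to be found in the camera images.
- bed: flat steel slide plate fixed on the bench, 250 x 80 mm, 4 mm thick; origin at the centre of its underside on the bench, x along its length and away from the robot, z up. One of the three stands straddles it, its centre 60 mm along +x from this origin; the bare near half, centred 60 mm along -x, is where plates are stacked
- stand_low: fixed stand: steel bar (24 mm along x, 114 along y, 8 thick, thin pallet arm clamped on top) on two posts (40 x 14 mm, 86 mm clear between); open front and back, 48 mm high. Bar's underside 36.5 mm above the bench, 32.5 above the slide plate. Origin on the bench midway between the posts, axes parallel to the slide plate's. Any of the three stands may be the one over the plate; the others stand 150 mm apart in a row with it
- stand_mid: fixed stand: steel bar (24 mm along x, 114 along y, 8 thick, thin pallet arm clamped on top) on two posts (40 x 14 mm, 86 mm clear between); open front and back, 66 mm high. Bar's underside 54.5 mm above the bench, 50.5 above the slide plate. Origin on the bench midway between the posts, axes parallel to the slide plate's. Any of the three stands may be the one over the plate; the others stand 150 mm apart in a row with it
- stand_high: fixed stand: steel bar (24 mm along x, 114 along y, 8 thick, thin pallet arm clamped on top) on two posts (40 x 14 mm, 86 mm clear between); open front and back, 78 mm high. Bar's underside 66.5 mm above the bench, 62.5 above the slide plate. Origin on the bench midway between the posts, axes parallel to the slide plate's. Any of the three stands may be the one over the plate; the others stand 150 mm apart in a row with it
- plate12_c (a point): centre of a loose dark wooden packing plate, 100 mm (x) x 50 mm (y) x 12 mm thick (z), 42 g nominal, lying flat on the bench; the four plates differ in thickness alone (12, 18, 24, 36 mm)
- plate18_c (a point): centre of a loose dark wooden packing plate, 100 mm (x) x 50 mm (y) x 18 mm thick (z), 63 g nominal, lying flat on the bench; the four plates differ in thickness alone (12, 18, 24, 36 mm)
- plate24_c (a point): centre of a loose dark wooden packing plate, 100 mm (x) x 50 mm (y) x 24 mm thick (z), 84 g nominal, lying flat on the bench; the four plates differ in thickness alone (12, 18, 24, 36 mm)
- plate36_c (a point): centre of a loose dark wooden packing plate, 100 mm (x) x 50 mm (y) x 36 mm thick (z), 126 g nominal, lying flat on the bench; the four plates differ in thickness alone (12, 18, 24, 36 mm)
- key0: sky-blue celluloid key 110 x 18 x 8 mm, bystander; origin on its underside
- key1: second sky-blue celluloid key 110 x 18 x 8 mm, bystander; origin on its underside
- cork_block: cork-faced pale wooden block 80 x 60 x 68 mm, bystander; origin on its underside
- lifter: chrome button lifter 160 mm long, bystander; origin on its underside
- driver: screwdriver, bystander; origin on its underside

How it is judged:
By the outcome, as a careful person would: the job done as asked, in the order asked, and still so for the second after the job is handed in, with the robot touching nothing.
It also fails if it takes over 66 s, if anything falls off the work surface, if the arm or the gripper's body presses on something with over 40 N, if the wrist force passes 120 N, or if a joint passes its speed limit or range.

## Working session

There is one attempt and no reset: what is moved stays moved. The work goes in short steps, Python scripts to look and compute and a tool call to move; the robot and the scene stay as the last step left them, time stands still between calls to the robot, and variables do not carry over. Pictures are saved under pics/ and viewed, at most 10 in all, crops included, and the job is handed in when it is done.

Besides the shell and the picture viewer there is one more tool, called after "Emit:" by a JSON object that holds its "method" and its "body". arm_command: Moves the arm, as the interface text tells. Its arguments: {"type":"object","properties":{"targets":{"type":"string"},"grip":{"type":"number"},"grip_force":{"type":"number"}},"required":["targets"]}

```bash
mkdir -p pics; python3 - <<'E'
from rig import r, optics
import cv2, numpy as np
for n in("side","top"):
    im=optics.snapshot(n); cv2.imwrite(f"pics/{n}0.png",im[:,:,::-1])
    c=optics.camera_info(n); print(n,{k:np.round(v,4).tolist() if not isinstance(v,str) else v for k,v in c.items()})
s=r.state();print(s)
E
```

```text
side {'camera_matrix': [[382.8565, 0.0, 315.5256], [0.0, 382.8565, 198.1559], [0.0, 0.0, 1.0]], 'world_from_camera': [[-0.9661, 0.1899, -0.175, 0.4217], [-0.2582, -0.7046, 0.661, 0.7357], [0.0022, 0.6838, 0.7297, 0.8171], [0.0, 0.0, 0.0, 1.0]]}
top {'camera_matrix': [[480.7483, 0.0, 318.3448], [0.0, 480.7483, 195.1324], [0.0, 0.0, 1.0]], 'world_from_camera': [[0.1001, 0.9726, -0.2098, 0.33], [-0.995, 0.0986, -0.0174, 0.0178], [0.0038, 0.2105, 0.9776, 1.418], [0.0, 0.0, 0.0, 1.0]]}
{'clock': 0.1, 'qpos': array([ 1.23342127,  0.43515721,  0.02501063,  1.57401503, -0.01160783,
        1.13398012, -0.07510695]), 'joint_velocities': array([ 0.00194778, -0.00251614, -0.0003755 , -0.00027793, -0.00041019,
        0.00093973,  0.00031525]), 'effort': array([ 4.00095436e-03, -6.69132400e+01,  9.88701023e-01, -3.15142822e+01,
       -6.04557409e-02,  3.74957349e-02, -3.32198806e-05]), 'tool_pos': array([ 0.14521577, -0.60743237,  0.23041799]), 'ee_rot': array([-3.14018490e+00,  1.37525424e-04,  2.34661779e-01]), 'force': array([ 0.44529452,  0.52309199, -0.18406855]), 'ft_torque': array([-0.00200645, -0.05318355, -0.00797302]), 'gripper_force': 0.0, 'grip_width': 0.09190368791156954}
```

View pics/top0.png

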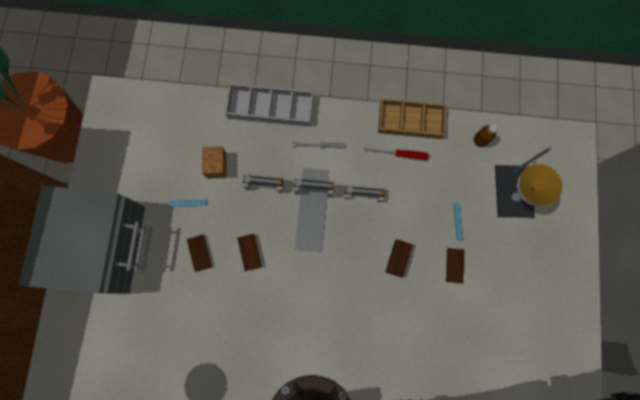

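View pics/side0.png

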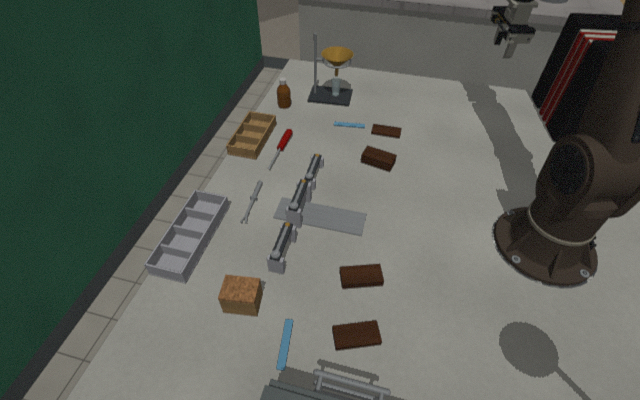

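The top picture shows plates near (200,253), (250,253), (399,258) and (455,265), with the slide plate near (311,210) under the middle stand. The side picture shows the same layout, with the slide plate near (320,215). I'll enlarge both.

```bash
python3 - <<'E'
import cv2
a=cv2.imread("pics/top0.png")[150:290,180:480]; cv2.imwrite("pics/t1.png",cv2.resize(a,None,fx=2.66,fy=2.66,interpolation=cv2.INTER_CUBIC))
a=cv2.imread("pics/side0.png")[110:360,210:420]; a=cv2.resize(a,None,fx=2.4,fy=2.4,interpolation=cv2.INTER_CUBIC);cv2.imwrite("pics/s1.png",cv2.convertScaleAbs(a,alpha=1.5))
E
```

```text
(no output)
```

View pics/t1.png

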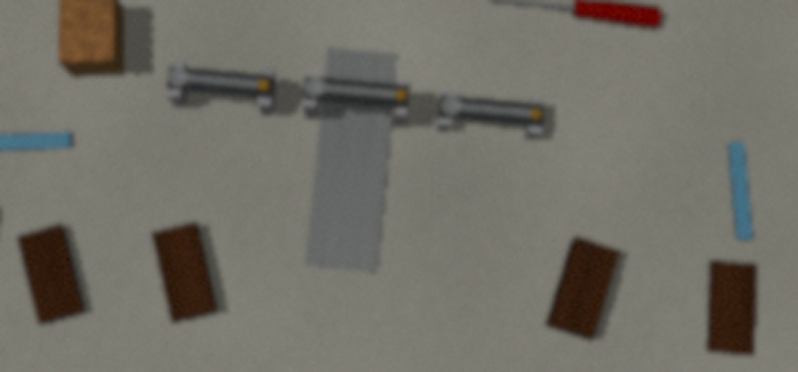

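View pics/s1.png

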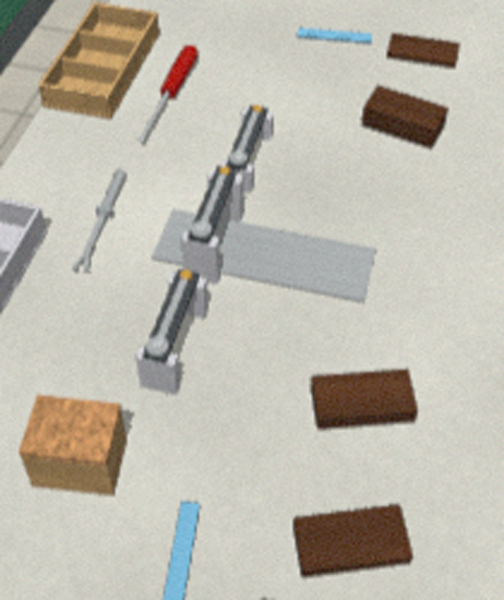

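```bash
cat > h.py <<'E'
import cv2, numpy as np
from scipy.optimize import minimize
from rig import optics
def proj(n,P):
    c=optics.camera_info(n);T=np.linalg.inv(c["world_from_camera"]);p=(np.asarray(P)@T[:3,:3].T+T[:3,3])*[1,-1,-1]
    q=p@c["camera_matrix"].T; return q[:,:2]/q[:,2:]
def unproj(n,uv,z):
    c=optics.camera_info(n);W=c["world_from_camera"];d=np.linalg.inv(c["camera_matrix"])@[uv[0],uv[1],1]*[1,-1,-1]
    d=W[:3,:3]@d; return W[:3,3]+d*(z-W[2,3])/d[2]
def box(x,y,a,L,B,z0,z1):
    return np.array([[x+np.cos(a)*i*L/2-np.sin(a)*j*B/2,y+np.sin(a)*i*L/2+np.cos(a)*j*B/2,z] for z in(z0,z1) for i,j in((-1,-1),(1,-1),(1,1),(-1,1))])
def sil(n,P,sh=(0,0)):
    q=(proj(n,P)+np.array(sh)+.5)*4-.5; m=np.zeros((1600,2560),np.uint8)
    cv2.fillConvexPoly(m,cv2.convexHull(np.round(q*16).astype(np.int32)),255,shift=4)
    return cv2.GaussianBlur(cv2.resize(m,(640,400),interpolation=cv2.INTER_AREA)/255.,(0,0),.7)
def wood(im):  # soft mask of dark wood
    f=im.astype(float); s=(f[...,0]-f[...,2])/(f.sum(2)+15); d=f[...,0]
    return np.clip((s-.05)/.1,0,1)*(d<95)
def fit(masks,p0,L,B,z0,z1,win,shift={},ign={}):
    def cost(p):
        e=0
        for n in masks:
            u,v=np.round(proj(n,[[p0[0],p0[1],z1]])[0]).astype(int);sl=np.s_[v-win:v+win,u-win:u+win]
            w=ign[n][sl] if n in ign else 1
            e+=(w*(sil(n,box(*p,L,B,z0,z1),shift.get(n,(0,0)))[sl]-masks[n][sl])**2).sum()
        return e
    s=np.array([p0]+[np.array(p0)+d for d in([.008,0,0],[0,.008,0],[0,0,.1])])
    o=minimize(cost,p0,method="Nelder-Mead",options=dict(initial_simplex=s,xatol=1e-4,fatol=1e-3)); return o.x,o.fun
E
python3 - <<'E'
from h import *
im={n:cv2.imread(f"pics/{n}0.png")[:,:,::-1] for n in("top","side")}
m={n:wood(im[n]) for n in im}
for n in im: cv2.imwrite(f"pics/m_{n}.png",m[n]*255)
print(im["top"][253,200],im["top"][230,311],im["top"][230,280],im["side"][335,356])
for uv,a in(((200,253),.2),((250,253),.2),((399,258),-.3),((455,265),0)):
    w=unproj("top",uv,.015);print(uv,w.round(3))
    for t in(.012,.018,.024,.036):
        x,f=fit(m,[w[0],w[1],a],.1,.05,0,t,24);xt,ft=fit({"top":m["top"]},[w[0],w[1],a],.1,.05,0,t,24);xs,fs=fit({"side":m["side"]},[w[0],w[1],a],.1,.05,0,t,24)
        print(t,x.round(4),round(f,1),xt.round(4),round(ft,1),xs.round(4),round(fs,1))
b=unproj("top",(311,225),.004);print(b)
for uv in((329/2.66+180,48/2.66+150),(398/2.66+180,54/2.66+150),(307/2.66+180,265/2.66+150),(377/2.66+180,271/2.66+150)):print(unproj("top",uv,.004).round(4))
for uv in((176/2.4+210,210/2.4+110),(153/2.4+210,259/2.4+110),(376/2.4+210,250/2.4+110),(363/2.4+210,300/2.4+110)):print("s",unproj("side",uv,.004).round(4))
E
```

```text
[44 25 13] [100 103 102] [122 121 112] [55 35 24]
(200, 253) [0.425 0.368 0.015]
0.012 [0.4258 0.3716 0.3954] 70.8 [0.4269 0.3738 0.4001] 28.9 [0.4255 0.3707 0.3953] 26.4
0.018 [0.4259 0.3724 0.4026] 114.8 [0.4265 0.3728 0.3873] 44.3 [0.4259 0.3722 0.4037] 69.5
0.024 [0.427  0.373  0.3987] 189.7 [0.4258 0.3724 0.4084] 61.6 [0.4269 0.3736 0.4374] 127.1[ WARN:0@0.384] global loadsave.cpp:1063 imwrite_ Unsupported depth image for selected encoder is fallbacked to CV_8U.
Traceback (most recent call last):
  File "h.py", line 28, in fit
    o=minimize(cost,p0,method="Nelder-Mead",options=dict(initial_simplex=s,xatol=1e-4,fatol=1e-3)); return o.x,o.fun
  File "h.py", line 23, in cost
    u,v=np.round(proj(n,[[p0[0],p0[1],z1]])[0]).astype(int);sl=np.s_[v-win:v+win,u-win:u+win]
                 ~~~~^^^^^^^^^^^^^^^^^^^^^^
  File "h.py", line 5, in proj
    c=optics.camera_info(n);T=np.linalg.inv(c["world_from_camera"]);p=(np.asarray(P)@T[:3,:3].T+T[:3,3])*[1,-1,-1]
ValueError: time passes only in moves, steps and waits
```

```bash
python3 - <<'E'
from rig import optics,r
import pickle; pickle.dump({n:optics.camera_info(n) for n in("top","side")},open("cam.pkl","wb")); print(r.state()["clock"])
s=open("h.py").read().replace("from rig import optics","import pickle\nCAM=pickle.load(open('cam.pkl','rb'))").replace("optics.camera_info(n)","CAM[n]")
s=s[:s.index("def wood")]+'''def wood(im,uv):  # soft mask of dark wood in the blob at uv
    f=im.astype(float); bg=np.median(f[150:300,150:500,0])
    s=(f[...,0]-f[...,2])/(f.sum(2)+15); m=np.clip((s-.06)/.06,0,1)*(f[...,0]<.82*bg)
    l=cv2.connectedComponents((m>.3).astype(np.uint8))[1]; k=(l==l[uv[1],uv[0]]).astype(np.uint8)
    return m*cv2.dilate(k,np.ones((3,3),np.uint8))
'''+s[s.index("def fit"):]
open("h.py","w").write(s)
E
python3 - <<'E'
from h import *
im={n:cv2.imread(f"pics/{n}0.png")[:,:,::-1] for n in("top","side")}
for uv,us,a in(((200,253),(356,335),.2),((250,253),(361,276),.2),((399,258),(379,158),-.3),((455,265),(386,131),0)):
    m={"top":wood(im["top"],uv),"side":wood(im["side"],us)}
    w=unproj("top",uv,.015);print(uv,[round(v.sum()) for v in m.values()])
    for t in(.012,.018,.024,.036):
        o=[fit(mm,[w[0],w[1],a],.1,.05,0,t,30) for mm in(m,{"top":m["top"]},{"side":m["side"]})]
        print(t,*[(x.round(4).tolist(),round(f,1)) for x,f in o],round(sil("top",box(*o[1][0],.1,.05,0,t)).sum()),round(sil("side",box(*o[1][0],.1,.05,0,t)).sum()))
for uv in((329,48),(398,54),(307,265),(377,271)):print(unproj("top",np.array(uv)/2.66+[180,150],.004).round(4))
for uv in((176,210),(153,259),(376,250),(363,300)):print("s",unproj("side",np.array(uv)/2.4+[210,110],.004).round(4))
E
```

```text
0.1
(200, 253) [573, 1101]
0.012 ([0.4256, 0.3716, 0.3905], np.float64(78.5)) ([0.4266, 0.3736, 0.3892], np.float64(29.1)) ([0.4253, 0.3707, 0.3852], np.float64(32.1)) 637 1175
0.018 ([0.426, 0.3725, 0.3909], np.float64(122.4)) ([0.4268, 0.3729, 0.3874], np.float64(44.4)) ([0.4253, 0.3719, 0.3963], np.float64(77.8)) 661 1240
0.024 ([0.4262, 0.3724, 0.3962], np.float64(201.6)) ([0.4264, 0.373, 0.3482], np.float64(64.6)) ([0.4258, 0.373, 0.4048], np.float64(138.7)) 684 1307
0.036 ([0.4259, 0.3722, 0.4026], np.float64(383.3)) ([0.4256, 0.3704, 0.4118], np.float64(101.8)) ([0.4269, 0.375, 0.3173], np.float64(277.4)) 731 1443
(250, 253) [572, 880]
0.012 ([0.4423, 0.2239, 0.3513], np.float64(95.0)) ([0.4442, 0.2278, 0.3493], np.float64(20.1)) ([0.4415, 0.2219, 0.3527], np.float64(21.4)) 620 874
0.018 ([0.4423, 0.2249, 0.3506], np.float64(71.6)) ([0.4435, 0.2268, 0.3476], np.float64(27.5)) ([0.4418, 0.2239, 0.3495], np.float64(27.1)) 635 937
0.024 ([0.4424, 0.2259, 0.3468], np.float64(108.8)) ([0.4429, 0.2264, 0.3616], np.float64(38.4)) ([0.4419, 0.2257, 0.3467], np.float64(69.6)) 652 1004

[... 917 characters left out ...]
4628, -0.3766, 0.0207], np.float64(34.7)) 650 346
0.018 ([0.4642, -0.3729, 0.0017], np.float64(147.0)) ([0.4647, -0.3727, 0.0017], np.float64(73.3)) ([0.4634, -0.374, 0.0356], np.float64(72.9)) 677 390
0.024 ([0.4644, -0.3728, 0.0464], np.float64(207.9)) ([0.4649, -0.3725, 0.0356], np.float64(92.1)) ([0.4643, -0.3721, 0.047], np.float64(114.8)) 699 434
0.036 ([0.4629, -0.3692, 0.0459], np.float64(343.2)) ([0.4628, -0.3692, 0.0454], np.float64(140.3)) ([0.4627, -0.3724, 0.055], np.float64(201.2)) 751 525
[0.7129 0.0957 0.004 ]
[0.7138 0.0165 0.004 ]
[0.4638 0.0935 0.004 ]
[0.4649 0.0159 0.004 ]
s [0.7079 0.021  0.004 ]
s [0.7092 0.1019 0.004 ]
s [0.4624 0.0212 0.004 ]
s [0.4639 0.0976 0.004 ]
```

```bash
python3 - <<'E'
from h import *
im={n:cv2.imread(f"pics/{n}0.png")[:,:,::-1] for n in("top","side")}
# bed: near-half edges by gray/chroma contrast
ms={};ig={}
for n in im:
    f=cv2.GaussianBlur(im[n],(0,0),.8).astype(float); s=(f[...,0]-f[...,2])/f.sum(2)
    inn=proj(n,[[.5,.057,.004]])[0].round().astype(int); out=proj(n,[[.5,.13,0]])[0].round().astype(int)
    a=[s[p[1]-3:p[1]+4,p[0]-3:p[0]+4].mean() for p in(inn,out)]; print(n,a)
    ms[n]=np.clip((s-a[1])/(a[0]-a[1]),-.2,1.2)
    ig[n]=(sil(n,box(.513,.057,0,.16,.16,0,.004))>.5).astype(float)   # near half only
for sel in(("top",),("side",),("top","side")):
    print(sel,fit({n:ms[n] for n in sel},[.588,.057,0],.25,.08,0,.004,75,ign=ig))
for t,nm in((48,"low"),(66,"mid"),(78,"high")):
  # middle stand: draw bar top outline in both images
  for n in im: print(nm,n,proj(n,box(.648,.057,0,.024,.114,0,t/1000)[4:]).round(1).tolist())
def crop(n,x0,x1,y0,y1,k):
    a=cv2.resize(im[n][y0:y1,x0:x1,::-1],None,fx=k,fy=k,interpolation=cv2.INTER_CUBIC)
    for t,c in((48,(0,0,255)),(66,(0,255,0)),(78,(255,0,0))):
        q=(proj(n,box(.648,.057,0,.024,.114,0,(t)/1000)[4:])+.5-[x0,y0])*k
        cv2.polylines(a,[q.round().astype(np.int32)],True,c,1)
    return a
A=crop("top",230,400,160,210,4);B=crop("side",250,350,140,280,4)
C=np.zeros((600,800,3),np.uint8);C[:A.shape[0],:A.shape[1]]=A;cv2.imwrite("pics/st.png",np.hstack([B,cv2.resize(A,None,fx=.58,fy=.58)[:0].reshape(0,0,3)]) if 0 else B);cv2.imwrite("pics/stt.png",A)
E
```

```text
top [np.float64(-0.002500020920427891), np.float64(0.028108174111625247)]
side [np.float64(-0.008342768988965308), np.float64(0.01826597586472199)]
('top',) (array([0.59098015, 0.05811608, 0.00474653]), np.float64(13.199179197185224))
('side',) (array([0.58967374, 0.05745051, 0.00203715]), np.float64(14.82748887633689))
('top', 'side') (array([0.59031014, 0.05771951, 0.00394518]), np.float64(29.420129521086405))
low top [[333.1, 192.5], [333.9, 184.6], [295.2, 180.8], [294.3, 188.7]]
low side [[308.9, 186.5], [300.8, 184.9], [288.6, 214.3], [297.2, 216.0]]
mid top [[333.3, 191.2], [334.1, 183.1], [294.9, 179.3], [294.0, 187.3]]
mid side [[308.8, 181.9], [300.6, 180.4], [288.2, 209.8], [297.0, 211.6]]
high top [[333.5, 190.3], [334.2, 182.2], [294.7, 178.3], [293.8, 186.4]]
high side [[308.8, 178.8], [300.5, 177.3], [288.0, 206.7], [296.9, 208.5]]
```

View pics/st.png

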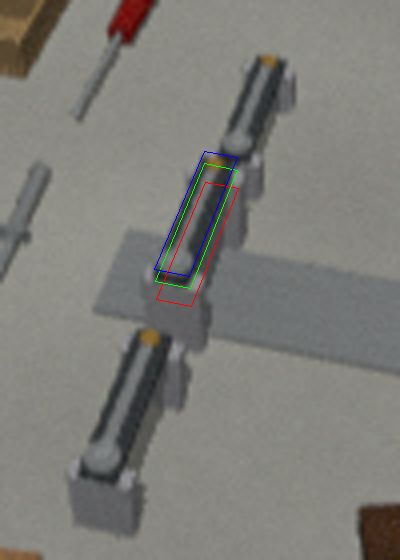

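The overlay puts the middle stand at mid or high, since the low outline is clearly off. I'll overlay the posts and bars of all the stands to settle it.

```bash
python3 - <<'E'
from h import *
im=cv2.imread("pics/side0.png");x0,y0,k=262,140,7
outs=[]
for hyp in((54.5,),(66.5,)):
    a=cv2.resize(im[140:225,x0:x0+56],None,fx=k,fy=k,interpolation=cv2.INTER_CUBIC)
    u=hyp[0]/1000
    def dr(P,c):
        q=((proj("side",P)+.5-[x0,y0])*k).round().astype(np.int32)
        cv2.polylines(a,[cv2.convexHull(q)],True,c,1)
    for s in(1,-1): dr(box(.6503,.058+s*.05,.004,.04,.014,0,u),(0,0,255))
    dr(box(.6503,.058,.004,.024,.114,u,u+.008),(0,255,0))
    outs.append(a)
cv2.imwrite("pics/cmp.png",np.hstack(outs))
E
```

```text
(no output)
```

View pics/cmp.png

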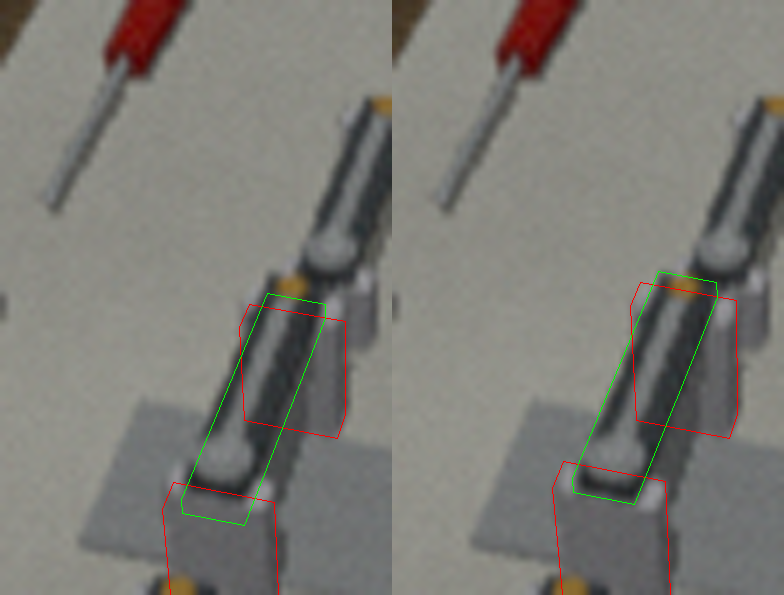

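```bash
python3 - <<'E'
from h import *
from scipy.optimize import least_squares
im={n:cv2.imread(f"pics/{n}0.png") for n in("top","side")}
for y in(.208,.058,-.092):
    pts={}
    for n in im:
        hsv=im[n].astype(float); s=(hsv[...,2]-hsv[...,0])/(hsv.sum(2)+30)
        q=proj(n,[[.65,y-.04,.06]])[0]; g=np.indices(s.shape)
        w=np.clip(s-.1,0,None)*(np.hypot(g[1]-q[0],g[0]-q[1])<(11 if n=="side" else 9))
        pts[n]=np.array([(w*g[1]).sum(),(w*g[0]).sum()])/w.sum()
    o=least_squares(lambda P:np.hstack([proj(n,[P])[0]-pts[n] for n in pts]),[.65,y-.04,.06])
    print(y,{n:p.round(1).tolist() for n,p in pts.items()},o.x.round(4),o.fun.round(2))
E
```

```text
0.208 {'top': [278.8, 181.5], 'side': [287.1, 223.9]} [0.6486 0.1596 0.0652] [-0.    0.14 -0.12 -0.04]
0.058 {'top': [330.4, 185.2], 'side': [303.4, 180.5]} [0.6492 0.0101 0.0779] [-0.01  0.26 -0.24 -0.07]
-0.092 {'top': [381.2, 192.3], 'side': [316.8, 154.7]} [ 0.6504 -0.1397  0.0477] [-0.01  0.18 -0.19 -0.06]
```

```bash
cat > go.py <<'E'
import sys,numpy as np
from rig import r
from scipy.spatial.transform import Rotation as R
s=r.state(); A=R.from_euler("xyz",s["ee_rot"])
print("t",round(s["clock"],2),"pos",s["tool_pos"].round(4),"rpy",s["ee_rot"].round(4),"F",s["force"].round(1),"grip",round(s["grip_width"],4),round(s["gripper_force"],1))
for a in sys.argv[1:]:
    x,y,z,w=map(float,a.split(",")); B=R.from_euler("xyz",[np.pi,0,w])
    print(a,"->",A.inv().apply(np.array([x,y,z])-s["tool_pos"]).round(4)*1000,(A.inv()*B).as_rotvec().round(4))
E
python3 go.py .4683,-.2082,.16,-.228
```

```text
t 0.1 pos [ 0.1452 -0.6074  0.2304] rpy [-3.1402e+00  1.0000e-04  2.3470e-01] F [ 0.4  0.5 -0.2] grip 0.0919 0.0
.4683,-.2082,.16,-.228 -> [ 407.1 -313.1   70.8] [-0.0014  0.0005  0.4627]
```

Emit:
{"method": "arm_command", "body": {"targets": "40 -31 0 0 0 0.05;80 -62 0 0 0 0.1;120 -93 10 0 0 0.15;160 -124 20 0 0 0.2;200 -155 30 0 0 0.25;240 -186 40 0 0 0.3;280 -217 50 0 0 0.35;320 -248 60 0 0 0.4;360 -280 70 0 0 0.44;390 -300 71 0 0 0.46;407 -313 71 0 0 0.4627;407 -313 71 0 0 0.4627;407 -313 71 0 0 0.4627;407 -313 71 0 0 0.4627;407 -313 71 0 0 0.4627", "grip": 85, "grip_force": 20}}

```text
clock: 1.6
tool_pos: [0.4675, -0.2101, 0.1601]
ee_rot: [3.141, 0.0, -0.23]
force: [-0.6, 0.7, 0.0]
grip_width: 0.0849
gripper_force: 0.0
```

```bash
python3 go.py .4683,-.2082,.030,-.228
```

```text
t 1.6 pos [ 0.4675 -0.2101  0.1601] rpy [ 3.1411e+00  3.0000e-04 -2.3030e-01] F [-0.6  0.7  0. ] grip 0.0849 0.0
.4683,-.2082,.030,-.228 -> [  0.3  -2.1 130.1] [ 0.0005  0.0003 -0.0023]
```

Emit:
{"method": "arm_command", "body": {"targets": "0 -2 30 0 0 0;0 -2 60 0 0 0;0 -2 85 0 0 0;0 -2 105 0 0 0;0 -2 120 0 0 0;0 -2 128 0 0 0;0 -2 130 0 0 0;0 -2 130 0 0 0;0 -2 130 0 0 0"}}

```text
clock: 2.5
tool_pos: [0.4693, -0.2072, 0.0309]
ee_rot: [3.141, -0.001, -0.228]
force: [0.1, -0.2, 0.3]
grip_width: 0.0849
gripper_force: 0.0
```

Emit:
{"method": "arm_command", "body": {"targets": "0 0 0 0 0 0;0 0 0 0 0 0;0 0 0 0 0 0;0 0 0 0 0 0;0 0 0 0 0 0;0 0 0 0 0 0;0 0 0 0 0 0;0 0 0 0 0 0;0 0 0 0 0 0;0 0 0 0 0 0;0 0 0 0 0 0;0 0 0 0 0 0", "grip": 40, "grip_force": 20}}

```text
clock: 3.7
tool_pos: [0.4689, -0.2069, 0.0302]
ee_rot: [3.141, -0.0, -0.228]
force: [-1.7, -0.4, 3.8]
grip_width: 0.0499
gripper_force: 20.0
```

Emit:
{"method": "arm_command", "body": {"targets": "0 0 -15 0 0 0;0 0 -40 0 0 0;0 0 -65 0 0 0;0 0 -80 0 0 0;0 0 -80 0 0 0;0 0 -80 0 0 0"}}

```text
clock: 4.3
tool_pos: [0.4686, -0.2067, 0.1096]
ee_rot: [3.142, 0.0, -0.228]
force: [-1.0, 0.2, -1.1]
grip_width: 0.0501
gripper_force: 20.0
```

```bash
python3 go.py .530,.0575,.11,.004
```

```text
t 4.3 pos [ 0.4686 -0.2067  0.1096] rpy [ 3.1416e+00  2.0000e-04 -2.2800e-01] F [-1.   0.2 -1.1] grip 0.0501 20.0
.530,.0575,.11,.004 -> [ 1.000e-01 -2.713e+02 -4.000e-01] [-0.00e+00  2.00e-04 -2.32e-01]
```

Emit:
{"method": "arm_command", "body": {"targets": "0 -15 0 0 0 -0.02;0 -40 0 0 0 -0.05;0 -70 0 0 0 -0.08;0 -105 0 0 0 -0.1;0 -140 0 0 0 -0.13;0 -175 0 0 0 -0.16;0 -210 0 0 0 -0.19;0 -240 0 0 0 -0.21;0 -260 0 0 0 -0.225;0 -271 0 0 0 -0.232;0 -271 0 0 0 -0.232;0 -271 0 0 0 -0.232;0 -271 0 0 0 -0.232;0 -271 0 0 0 -0.232;0 -271 0 0 0 -0.232"}}

```text
clock: 5.8
tool_pos: [0.5301, 0.0562, 0.1102]
ee_rot: [3.141, -0.0, 0.003]
force: [-0.1, 0.3, -0.8]
grip_width: 0.0498
gripper_force: 20.0
```

```bash
python3 go.py .530,.0575,.0355,.004
```

```text
t 5.8 pos [0.5301 0.0562 0.1102] rpy [ 3.1413e+00 -1.0000e-04  2.6000e-03] F [-0.1  0.3 -0.8] grip 0.0498 20.0
.530,.0575,.0355,.004 -> [-0.1 -1.3 74.7] [ 0.0003 -0.0001 -0.0014]
```

Emit:
{"method": "arm_command", "body": {"targets": "0 -1 20 0 0 0;0 -1 40 0 0 0;0 -1 55 0 0 0;0 -1 65 0 0 0;0 -1 70 0 0 0;0 -1 73 0 0 0;0 -1 75 0 0 0;0 -1 75 0 0 0;0 -1 75 0 0 0;0 -1 75 0 0 0"}}

```text
clock: 6.8
tool_pos: [0.5304, 0.0582, 0.0355]
ee_rot: [-3.142, -0.001, 0.004]
force: [0.6, 0.2, -0.8]
grip_width: 0.0499
gripper_force: 20.0
```

Emit:
{"method": "arm_command", "body": {"targets": "0 0.5 1 0 0 0;0 0.5 1.5 0 0 0;0 0.5 1.5 0 0 0;0 0.5 1.5 0 0 0"}}

```text
clock: 7.2
tool_pos: [0.5304, 0.0576, 0.0342]
ee_rot: [3.141, -0.001, 0.004]
force: [-1.7, -0.1, 5.7]
grip_width: 0.0497
gripper_force: 20.0
```

Emit:
{"method": "arm_command", "body": {"targets": "0 0 0 0 0 0;0 0 0 0 0 0;0 0 0 0 0 0;0 0 0 0 0 0;0 0 0 0 0 0;0 0 0 0 0 0", "grip": 75}}

```text
clock: 7.8
tool_pos: [0.5301, 0.0576, 0.0336]
ee_rot: [3.142, 0.0, 0.004]
force: [-0.3, -0.5, -0.9]
grip_width: 0.0748
gripper_force: 0.0
```

Emit:
{"method": "arm_command", "body": {"targets": "0 0 -15 0 0 0;0 0 -45 0 0 0;0 0 -80 0 0 0;0 0 -105 0 0 0;0 0 -120 0 0 0;0 0 -120 0 0 0"}}

```text
clock: 8.4
tool_pos: [0.5315, 0.0579, 0.1558]
ee_rot: [-3.141, -0.004, 0.004]
force: [-0.1, 0.2, -0.5]
grip_width: 0.0749
gripper_force: 0.0
```

```bash
python3 go.py .4424,.2259,.155,.347
```

```text
t 8.4 pos [0.5315 0.0579 0.1558] rpy [-3.141  -0.0041  0.0039] F [-0.1  0.2 -0.5] grip 0.0749 0.0
.4424,.2259,.155,.347 -> [ -88.4 -168.3    0.5] [ 1.000e-04 -4.200e-03 -3.431e-01]
```

Emit:
{"method": "arm_command", "body": {"targets": "-10 -20 0 0 0 -0.04;-25 -45 0 0 0 -0.1;-40 -75 0 0 0 -0.16;-58 -110 0 0 0 -0.22;-73 -140 0 0 0 -0.28;-83 -160 0 0 0 -0.33;-89 -168 0 0 0 -0.343;-89 -168 0 0 0 -0.343;-89 -168 0 0 0 -0.343;-89 -168 0 0 0 -0.343;-89 -168 0 0 0 -0.343;-89 -168 0 0 0 -0.343", "grip": 85}}

```text
clock: 9.6
tool_pos: [0.4409, 0.2245, 0.1536]
ee_rot: [3.141, 0.0, 0.345]
force: [0.1, 0.2, -0.6]
grip_width: 0.085
gripper_force: 0.0
```

```bash
python3 go.py .4424,.2259,.030,.347; python3 - <<'E'
from h import *
from rig import optics
for n in("top","side"):
    im=optics.snapshot(n); cv2.imwrite(f"pics/{n}1.png",im[:,:,::-1])
    q=proj(n,[[.53,.0577,.04]])[0].round().astype(int)
    m=wood(im,q); print(n,q,round(m.sum()),fit({n:m},[.53,.0577,0],.1,.05,.004,.04,30))
E
```

```text
t 9.6 pos [0.4409 0.2245 0.1536] rpy [3.1413 0.     0.3453] F [ 0.1  0.2 -0.6] grip 0.085 0.0
.4424,.2259,.030,.347 -> [  1.9  -0.8 123.6] [ 0.0003  0.     -0.0017]
top [310 227] 544 (array([0.52991092, 0.05779028, 0.00276352]), np.float64(45.883299357512))
side [341 210] 733 (array([0.53083409, 0.05659739, 0.07722854]), np.float64(119.8203837981326))
```

Emit:
{"method": "arm_command", "body": {"targets": "2 -1 30 0 0 0;2 -1 60 0 0 0;2 -1 85 0 0 0;2 -1 105 0 0 0;2 -1 117 0 0 0;2 -1 123 0 0 0;2 -1 123.5 0 0 0;2 -1 123.5 0 0 0;2 -1 123.5 0 0 0"}}

```text
clock: 10.6
tool_pos: [0.4426, 0.2272, 0.031]
ee_rot: [-3.141, -0.002, 0.347]
force: [0.5, 0.9, 0.3]
grip_width: 0.085
gripper_force: 0.0
```

Emit:
{"method": "arm_command", "body": {"targets": "0 0 0 0 0 0;0 0 0 0 0 0;0 0 0 0 0 0;0 0 0 0 0 0;0 0 0 0 0 0;0 0 0 0 0 0;0 0 0 0 0 0;0 0 0 0 0 0;0 0 0 0 0 0;0 0 0 0 0 0;0 0 0 0 0 0;0 0 0 0 0 0", "grip": 40}}

```text
clock: 11.8
tool_pos: [0.442, 0.2269, 0.0301]
ee_rot: [3.142, 0.0, 0.347]
force: [-0.2, -0.4, -0.4]
grip_width: 0.0401
gripper_force: 0.0
```

Emit:
{"method": "arm_command", "body": {"targets": "0 0 -15 0 0 0;0 0 -40 0 0 0;0 0 -65 0 0 0;0 0 -90 0 0 0;0 0 -100 0 0 0;0 0 -100 0 0 0;0 0 -100 0 0 0"}}

```text
clock: 12.5
tool_pos: [0.4417, 0.2265, 0.1293]
ee_rot: [3.141, 0.001, 0.347]
force: [-0.5, 0.2, -0.8]
grip_width: 0.0398
gripper_force: 0.0
```

```bash
python3 go.py .530,.0577,.13,.004
```

```text
t 12.5 pos [0.4417 0.2265 0.1293] rpy [3.1413e+00 7.0000e-04 3.4680e-01] F [-0.5  0.2 -0.8] grip 0.0398 0.0
.530,.0577,.13,.004 -> [ 25.7 188.8  -0.6] [0.0004 0.0007 0.3428]
```

The fingers closed on nothing, so I'll look before going on.

```bash
python3 - <<'E'
from h import *
from rig import optics
o=[]
for n in("top","side"):
    im=optics.snapshot(n)[:,:,::-1]; cv2.imwrite(f"pics/{n}2.png",im)
    q=proj(n,[[.45,.2,.02]])[0].round().astype(int)
    o.append(cv2.resize(im[q[1]-60:q[1]+60,q[0]-60:q[0]+60],(400,400),interpolation=cv2.INTER_CUBIC)); print(n,q-60)
cv2.imwrite("pics/look2.png",np.hstack(o))
E
```

```text
top [198 190]
side [300 204]
```

View pics/look2.png

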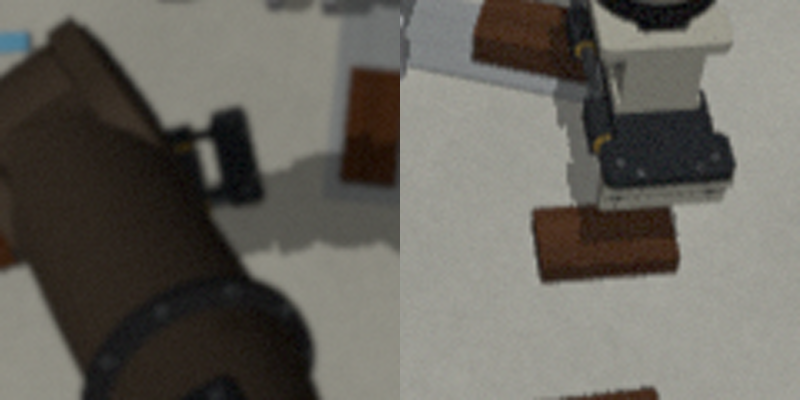

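```bash
python3 - <<'E'
from h import *
im0=cv2.imread("pics/side0.png")[:,:,::-1];im2=cv2.imread("pics/side2.png")[:,:,::-1]
for nm,im in(("before",im0),("after",im2)):
    m=wood(im,(352,284) if nm=="after" else (361,276))
    v,u=np.nonzero(m>.5); print(nm,u.min(),u.max(),v.min(),v.max(),round(m.sum()))
    for t in(.018,.024): print(t,fit({"side":m},[.442,.226,.35],.1,.05,0,t,30))
# corners from viewed picture: side panel scale .3
for p in((532,210),(540,282),(678,270),(536,250)):
    u=np.array([(p[0]-400)*.3+300,p[1]*.3+204]); print(u,unproj("side",u,.024).round(4),unproj("side",u,0).round(4))
E
python3 go.py
```

```text
before 340 383 264 287 880
0.018 (array([0.44220388, 0.22393734, 0.34562439]), np.float64(27.27744713722378))
0.024 (array([0.4419388 , 0.22553021, 0.3441867 ]), np.float64(69.49850821890817))
after 340 383 266 287 838
0.018 (array([0.441675  , 0.22506291, 0.31332891]), np.float64(58.08738027984349))
0.024 (array([0.44204821, 0.22607889, 0.33545458]), np.float64(108.54203806619053))
[339.6 267. ] [0.4962 0.2235 0.024 ] [0.4984 0.208  0.    ]
[342.  288.6] [0.478  0.2796 0.024 ] [0.4797 0.2658 0.    ]
[383.4 285. ] [0.3864 0.2452 0.024 ] [0.3853 0.2304 0.    ]
[340.8 279. ] [0.4862 0.2554 0.024 ] [0.4882 0.2408 0.    ]
t 12.6 pos [0.4413 0.2264 0.1289] rpy [3.1412e+00 2.0000e-03 3.4700e-01] F [ 0.  -0.2 -0.6] grip 0.0402 0.0
```

The plate hasn't moved, so I'll retry and close in small steps.

Emit:
{"method": "arm_command", "body": {"targets": "0 0 10 0 0 0;0 0 10 0 0 0;0 0 10 0 0 0;0 0 10 0 0 0;0 0 10 0 0 0;0 0 10 0 0 0;0 0 40 0 0 0;0 0 65 0 0 0;0 0 85 0 0 0;0 0 95 0 0 0;0 0 99 0 0 0;0 0 99 0 0 0;0 0 99 0 0 0;0 0 99 0 0 0", "grip": 85}}

```text
clock: 14.0
tool_pos: [0.4426, 0.2272, 0.032]
ee_rot: [-3.141, -0.002, 0.347]
force: [0.4, 0.7, 0.2]
grip_width: 0.085
gripper_force: 0.0
```

Emit:
{"method": "arm_command", "body": {"targets": "0 0 0 0 0 0;0 0 0 0 0 0;0 0 0 0 0 0;0 0 0 0 0 0", "grip": 46, "grip_force": 20}}

```text
clock: 14.4
tool_pos: [0.442, 0.2269, 0.0312]
ee_rot: [3.142, -0.0, 0.347]
force: [-0.7, -0.7, -0.1]
grip_width: 0.0574
gripper_force: 0.0
```

Emit:
{"method": "arm_command", "body": {"targets": "0 0 0 0 0 0;0 0 0 0 0 0;0 0 0 0 0 0;0 0 0 0 0 0"}}

```text
clock: 14.8
tool_pos: [0.442, 0.2269, 0.0311]
ee_rot: [3.142, 0.0, 0.347]
force: [-0.1, -0.6, 0.0]
grip_width: 0.0458
gripper_force: 0.0
```

```bash
python3 - <<'E'
from h import *
from rig import optics
o=[]
for n,c in(("top",(250,250)),("side",(361,270))):
    im=optics.snapshot(n)[:,:,::-1]; cv2.imwrite(f"pics/{n}3.png",im)
    o.append(cv2.resize(im[c[1]-40:c[1]+40,c[0]-40:c[0]+40],(400,400),interpolation=cv2.INTER_CUBIC))
cv2.imwrite("pics/look3.png",cv2.convertScaleAbs(np.hstack(o),alpha=1.7))
E
```

```text
(no output)
```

View pics/look3.png

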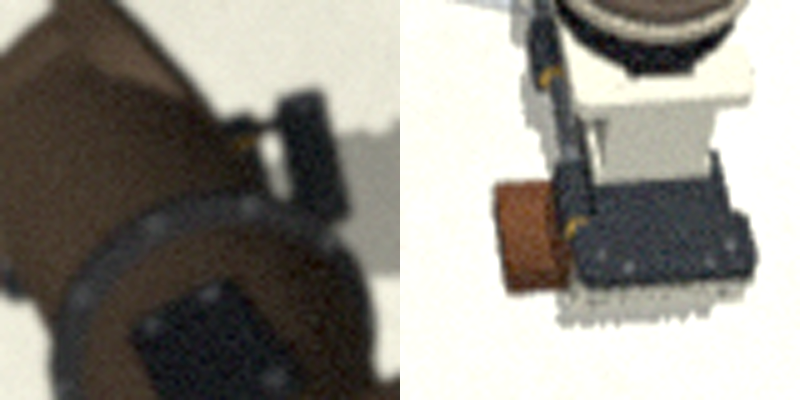

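```bash
python3 - <<'E'
from h import *
for n,c in(("top",(250,250)),("side",(361,270))):
    for nm,z in(("bodybottom",.072),("bodytop",.12)):
        print(n,nm,(proj(n,box(.442,.227,.347,.075,.19,z,z)[:4])-np.array(c)+40).round()*5)
    for s in(-1,1):
        f=np.array([.442,.227])+s*.035*np.array([-np.sin(.347),np.cos(.347)])
        print("finger",s,((proj(n,box(*f,.347,.019,.019,.006,.072))-np.array(c)+40)*5).round().tolist())
E
python3 -c "
from rig import r;s=r.state();print(s['qpos'].round(3),s['tool_pos'],s['ee_rot'],s['grip_width'],s['gripper_force'])"
```

```text
top bodybottom [[360. 225.]
 [330.  95.]
 [ -0. 175.]
 [ 25. 310.]]
top bodytop [[355. 215.]
 [325.  85.]
 [-20. 170.]
 [ 10. 305.]]
finger -1 [[274.0, 209.0], [267.0, 178.0], [235.0, 185.0], [242.0, 217.0], [261.0, 198.0], [254.0, 165.0], [221.0, 173.0], [228.0, 206.0]]
finger 1 [[157.0, 238.0], [150.0, 207.0], [118.0, 215.0], [125.0, 246.0], [139.0, 228.0], [132.0, 195.0], [98.0, 204.0], [105.0, 237.0]]
side bodybottom [[255.  -5.]
 [105.   5.]
 [160. 355.]
 [335. 340.]]
side bodytop [[265. -70.]
 [110. -60.]
 [170. 295.]
 [350. 280.]]
finger -1 [[202.0, 158.0], [165.0, 160.0], [171.0, 193.0], [209.0, 190.0], [215.0, 80.0], [175.0, 83.0], [182.0, 116.0], [222.0, 113.0]]
finger 1 [[227.0, 281.0], [188.0, 284.0], [194.0, 320.0], [234.0, 316.0], [241.0, 206.0], [200.0, 209.0], [207.0, 245.0], [249.0, 242.0]]
[-0.361  0.523 -0.294  2.065  0.263  0.589 -2.061] [0.44198944 0.22687397 0.03109239] [3.14152923e+00 4.54870671e-05 3.47039259e-01] 0.04626999716616002 0.0
```

Emit:
{"method": "arm_command", "body": {"targets": "0 0 0 0 0 0;0 0 0 0 0 0;0 0 0 0 0 0;0 0 0 0 0 0;0 0 0 0 0 0;0 0 1 0 0 0;0 0 2 0 0 0;0 0 3 0 0 0;0 0 4 0 0 0;0 0 4 0 0 0", "grip": 85}}

```text
clock: 15.9
tool_pos: [0.4419, 0.2268, 0.0269]
ee_rot: [3.142, 0.0, 0.347]
force: [0.2, 0.6, -0.3]
grip_width: 0.085
gripper_force: 0.0
```

Emit:
{"method": "arm_command", "body": {"targets": "0 0 1 0 0 0;0 0 1 0 0 0;0 0 2 0 0 0;0 0 2 0 0 0;0 0 2 0 0 0"}}

```text
clock: 16.4
tool_pos: [0.442, 0.2269, 0.0251]
ee_rot: [3.142, 0.0, 0.347]
force: [0.1, -0.0, -0.1]
grip_width: 0.0851
gripper_force: 0.0
```

Emit:
{"method": "arm_command", "body": {"targets": "0 0 0 0 0 0;0 0 0 0 0 0;0 0 0 0 0 0;0 0 0 0 0 0;0 0 0 0 0 0;0 0 0 0 0 0;0 0 0 0 0 0;0 0 0 0 0 0", "grip": 46}}

```text
clock: 17.2
tool_pos: [0.442, 0.2268, 0.0251]
ee_rot: [3.142, -0.0, 0.347]
force: [-0.6, -0.7, 0.1]
grip_width: 0.0496
gripper_force: 20.0
```

The fingers only catch the plate now, so the real fingertips sit higher than nominal. I'll open, go deeper while watching the force, and grip again.

Emit:
{"method": "arm_command", "body": {"targets": "0 0 0 0 0 0;0 0 0 0 0 0;0 0 0 0 0 0;0 0 0 0 0 0;0 0 0 0 0 0;0 0 1 0 0 0;0 0 2 0 0 0;0 0 3 0 0 0;0 0 4 0 0 0;0 0 4 0 0 0", "grip": 85}}

```text
clock: 18.2
tool_pos: [0.4419, 0.2268, 0.0209]
ee_rot: [3.142, 0.0, 0.347]
force: [1.2, 1.1, 0.5]
grip_width: 0.0854
gripper_force: 0.0
```

Emit:
{"method": "arm_command", "body": {"targets": "0 0 1 0 0 0;0 0 1 0 0 0;0 0 2 0 0 0;0 0 2 0 0 0;0 0 3 0 0 0;0 0 3 0 0 0"}}

```text
clock: 18.8
tool_pos: [0.442, 0.2268, 0.018]
ee_rot: [3.142, 0.0, 0.347]
force: [0.2, -0.3, -0.1]
grip_width: 0.0849
gripper_force: 0.0
```

Emit:
{"method": "arm_command", "body": {"targets": "0 0 0 0 0 0;0 0 0 0 0 0;0 0 0 0 0 0;0 0 0 0 0 0;0 0 0 0 0 0;0 0 0 0 0 0;0 0 0 0 0 0;0 0 0 0 0 0;0 0 0 0 0 0;0 0 0 0 0 0", "grip": 42}}

```text
clock: 19.8
tool_pos: [0.442, 0.2269, 0.0181]
ee_rot: [3.142, -0.0, 0.347]
force: [0.9, 0.8, 1.2]
grip_width: 0.0497
gripper_force: 20.0
```

Emit:
{"method": "arm_command", "body": {"targets": "0 0 -10 0 0 0;0 0 -30 0 0 0;0 0 -60 0 0 0;0 0 -90 0 0 0;0 0 -105 0 0 0;0 0 -110 0 0 0;0 0 -110 0 0 0;0 0 -110 0 0 0"}}

```text
clock: 20.6
tool_pos: [0.4415, 0.2265, 0.1274]
ee_rot: [3.141, 0.001, 0.347]
force: [-0.2, -0.2, -1.0]
grip_width: 0.05
gripper_force: 20.0
```

```bash
python3 go.py .530,.0577,.13,.004
```

```text
t 20.6 pos [0.4415 0.2265 0.1274] rpy [3.1413e+00 1.2000e-03 3.4700e-01] F [-0.2 -0.2 -1. ] grip 0.05 20.0
.530,.0577,.13,.004 -> [ 25.8 188.8  -2.5] [0.0005 0.0011 0.343 ]
```

Emit:
{"method": "arm_command", "body": {"targets": "2 15 0 0 0 0.03;5 40 0 0 0 0.07;9 70 0 0 0 0.12;14 105 0 0 0 0.18;19 140 0 0 0 0.24;23 168 0 0 0 0.3;25 183 0 0 0 0.33;26 189 0 0 0 0.343;26 189 0 0 0 0.343;26 189 0 0 0 0.343;26 189 0 0 0 0.343;26 189 0 0 0 0.343;26 189 0 0 0 0.343"}}

```text
clock: 21.9
tool_pos: [0.5305, 0.0587, 0.1282]
ee_rot: [-3.141, -0.0, 0.005]
force: [0.7, 0.2, -0.7]
grip_width: 0.0495
gripper_force: 20.0
```

```bash
python3 go.py .530,.0577,.0605,.004
```

```text
t 21.9 pos [0.5305 0.0587 0.1282] rpy [-3.1414 -0.      0.0053] F [ 0.7  0.2 -0.7] grip 0.0495 20.0
.530,.0577,.0605,.004 -> [-0.5  1.  67.7] [-0.0001 -0.      0.0013]
```

Emit:
{"method": "arm_command", "body": {"targets": "-0.5 0.5 20 0 0 0;-0.5 0.5 40 0 0 0;-0.5 0.5 54 0 0 0;-0.5 0.5 62 0 0 0;-0.5 0.5 66 0 0 0;-0.5 0.5 67.5 0 0 0;-0.5 0.5 67.5 0 0 0;-0.5 0.5 67.5 0 0 0;-0.5 0.5 67.5 0 0 0"}}

```text
clock: 22.8
tool_pos: [0.5306, 0.0576, 0.0611]
ee_rot: [-3.141, -0.001, 0.004]
force: [-0.7, -0.2, -0.7]
grip_width: 0.0494
gripper_force: 20.0
```

```bash
python3 go.py .530,.0577,.058,.004
```

```text
t 22.8 pos [0.5306 0.0576 0.0611] rpy [-3.1415e+00 -9.0000e-04  3.9000e-03] F [-0.7 -0.2 -0.7] grip 0.0494 20.0
.530,.0577,.058,.004 -> [-0.6 -0.1  3.1] [-0.0001 -0.0009 -0.0001]
```

Emit:
{"method": "arm_command", "body": {"targets": "-0.3 0 1 0 0 0;-0.3 0 2 0 0 0;-0.3 0 2.5 0 0 0;-0.3 0 3 0 0 0;-0.3 0 3 0 0 0"}}

```text
clock: 23.3
tool_pos: [0.5299, 0.0575, 0.0581]
ee_rot: [3.141, -0.0, 0.004]
force: [-3.0, -0.2, 6.0]
grip_width: 0.0502
gripper_force: 20.0
```

Emit:
{"method": "arm_command", "body": {"targets": "0 0 0 0 0 0;0 0 0 0 0 0;0 0 0 0 0 0;0 0 0 0 0 0;0 0 0 0 0 0;0 0 0 0 0 0", "grip": 75}}

```text
clock: 23.9
tool_pos: [0.5299, 0.0575, 0.0576]
ee_rot: [3.142, 0.0, 0.004]
force: [0.1, -0.3, 0.4]
grip_width: 0.0747
gripper_force: 0.0
```

Emit:
{"method": "arm_command", "body": {"targets": "0 0 -15 0 0 0;0 0 -40 0 0 0;0 0 -65 0 0 0;0 0 -80 0 0 0;-30 0 -80 0 0 0;-65 0 -80 0 0 0;-100 0 -80 0 0 0;-130 0 -80 0 0 0;-130 0 -80 0 0 0;-130 0 -80 0 0 0;-130 0 -80 0 0 0", "grip": 75}}

```text
clock: 25.0
tool_pos: [0.4011, 0.0571, 0.1379]
ee_rot: [-3.141, -0.001, 0.004]
force: [0.5, -0.1, 0.0]
grip_width: 0.0749
gripper_force: 0.0
```

```bash
python3 go.py; python3 - <<'E'
from h import *
from rig import optics
o=[]
for n in("top","side"):
    im=optics.snapshot(n); cv2.imwrite(f"pics/{n}4.png",im[:,:,::-1])
    q=proj(n,[[.53,.0577,.04]])[0].round().astype(int)
    a=cv2.resize(im[q[1]-50:q[1]+50,q[0]-50:q[0]+50,::-1],(400,400),interpolation=cv2.INTER_CUBIC)
    for z0,z1,c in((.004,.04,(0,255,0)),(.04,.064,(255,255,0))):
        p=((proj(n,box(.53,.0577,.004,.1,.05,z0,z1))+.5-q+50)*4).round().astype(np.int32); cv2.polylines(a,[cv2.convexHull(p)],True,c,1)
    o.append(a); m=wood(im,q)
    print(n,round(m.sum()),[fit({n:m},[.53,.0577,0],.1,.05,.004,z,32) for z in (.058,.064)])
cv2.imwrite("pics/look4.png",cv2.convertScaleAbs(np.hstack(o),alpha=1.5))
E
```

```text
t 25.0 pos [0.4011 0.0571 0.1379] rpy [-3.1413e+00 -1.3000e-03  3.8000e-03] F [ 0.5 -0.1  0. ] grip 0.0749 0.0
top 5251 [(array([0.50539311, 0.05563851, 0.06215008]), np.float64(627.7445062691445)), (array([0.51066105, 0.0559507 , 0.06664808]), np.float64(622.4348720595876))]
side 996 [(array([0.5299668 , 0.05398879, 0.01888267]), np.float64(21.879522319303202)), (array([0.52954148, 0.0569084 , 0.05228975]), np.float64(53.43921919379062))]
```

View pics/look4.png

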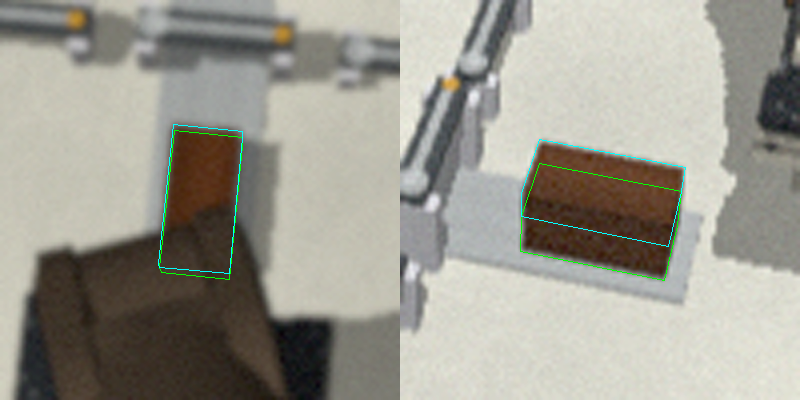

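The overlay matches a 60 mm stack, square and on target. Next I set the fingers behind it.

```bash
python3 go.py .435,.0573,.030,.004
```

```text
t 25.1 pos [0.401  0.0571 0.1377] rpy [-3.1413e+00 -6.0000e-04  3.7000e-03] F [ 1.   0.6 -0.4] grip 0.0748 0.0
.435,.0573,.030,.004 -> [ 34.   -0.  107.7] [-0.0003 -0.0006 -0.0003]
```

Emit:
{"method": "arm_command", "body": {"targets": "15 0 20 0 0 0;30 0 45 0 0 0;34 0 70 0 0 0;34 0 90 0 0 0;34 0 102 0 0 0;34 0 108 0 0 0;34 0 108 0 0 0;34 0 108 0 0 0;34 0 108 0 0 0", "grip": 20}}

```text
clock: 26.0
tool_pos: [0.4346, 0.0572, 0.0302]
ee_rot: [-3.141, -0.001, 0.004]
force: [0.6, -0.1, 0.3]
grip_width: 0.0201
gripper_force: 0.0
```

Emit:
{"method": "arm_command", "body": {"targets": "10 0 0 0 0 0;20 0 0 0 0 0;25 0 0 0 0 0;28 0 0 0 0 0;31 0 0 0 0 0;34 0 0 0 0 0;37 0 0 0 0 0;41 0 0 0 0 0;45 0 0 0 0 0;50 0 0 0 0 0;55 0 0 0 0 0;60 0 0 0 0 0;65 0 0 0 0 0;70 0 0 0 0 0;74 0 0 0 0 0;78 0 0 0 0 0;80 0 0 0 0 0;80 0 0 0 0 0;80 0 0 0 0 0"}}

```text
clock: 27.9
tool_pos: [0.5141, 0.0575, 0.0297]
ee_rot: [-3.142, -0.0, 0.004]
force: [-0.3, 0.4, 0.0]
grip_width: 0.0197
gripper_force: 0.0
```

```bash
python3 go.py .58,.0578,.030,.004; cat > chk.py <<'E'
from h import *
from rig import optics
import sys
im=optics.snapshot("side"); cv2.imwrite(f"pics/chk{sys.argv[1]}.png",im[:,:,::-1])
x=float(sys.argv[2]); q=proj("side",[[x,.0577,.04]])[0].round().astype(int)
f=im.astype(float); s=(f[...,0]-f[...,2])/(f.sum(2)+15)
m=wood(im,proj("side",[[x-.03,.083,.05]])[0].round().astype(int))
# near end of the stack: right-most wood columns along the two long lines
for z,y in((.022,.0827),(.054,.0827)):
    xs=np.arange(x-.08,x+.07,.0005); p=proj("side",np.c_[xs,0*xs+y-.0,0*xs+z])
    v=cv2.remap(m.astype(np.float32),p[:,:1].astype(np.float32),p[:,1:].astype(np.float32),1)[:,0]
    k=np.nonzero(v>.5)[0]; print("z",z,"wood from",xs[k[0]].round(4),"to",xs[k[-1]].round(4))
E
python3 chk.py a .59
```

```text
t 27.9 pos [0.5141 0.0575 0.0297] rpy [-3.1415e+00 -4.0000e-04  4.1000e-03] F [-0.3  0.4  0. ] grip 0.0197 0.0
.58,.0578,.030,.004 -> [65.9 -0.  -0.3] [-0.0001 -0.0004  0.0001]
z 0.022 wood from 0.562 to 0.622
z 0.054 wood from 0.562 to 0.622
```

Emit:
{"method": "arm_command", "body": {"targets": "3 0 0 0 0 0;7 0 0 0 0 0;11 0 0 0 0 0;15 0 0 0 0 0;19 0 0 0 0 0;23 0 0 0 0 0;27 0 0 0 0 0;31 0 0 0 0 0;35 0 0 0 0 0;39 0 0 0 0 0;43 0 0 0 0 0;47 0 0 0 0 0;51 0 0 0 0 0;55 0 0 0 0 0;58 0 0 0 0 0;60 0 0 0 0 0;61 0 0 0 0 0;61 0 0 0 0 0"}}

```text
clock: 29.75
tool_pos: [0.5752, 0.0577, 0.0296]
ee_rot: [-3.142, -0.0, 0.004]
force: [0.2, -0.2, -0.5]
grip_width: 0.0205
gripper_force: 0.1
```

Emit:
{"method": "arm_command", "body": {"targets": "3 0 0 0 0 0;6 0 0 0 0 0;9 0 0 0 0 0;11 0 0 0 0 0;12 0 0 0 0 0;12 0 0 0 0 0;12 0 0 0 0 0"}}

```text
clock: 30.45
tool_pos: [0.5872, 0.0578, 0.0297]
ee_rot: [-3.142, -0.001, 0.004]
force: [-0.6, 0.1, -0.4]
grip_width: 0.0197
gripper_force: 0.0
```

```bash
python3 go.py .5905,.0578,.030,.004; sed -i 's/x-.03,.083,.05/x+.04,.083,.05/' chk.py; python3 chk.py b .648
```

```text
t 30.45 pos [0.5872 0.0578 0.0297] rpy [-3.1415e+00 -5.0000e-04  4.0000e-03] F [-0.6  0.1 -0.4] grip 0.0197 0.0
.5905,.0578,.030,.004 -> [ 3.3 -0.  -0.3] [-0.     -0.0005  0.    ]
z 0.022 wood from 0.6835 to 0.694
z 0.054 wood from 0.67 to 0.695
```

Emit:
{"method": "arm_command", "body": {"targets": "1 0 0 0 0 0;2 0 0 0 0 0;3 0 0 0 0 0;3.6 0 0 0 0 0;3.6 0 0 0 0 0;3.6 0 0 0 0 0;3.6 0 0 0 0 0"}}

```text
clock: 31.2
tool_pos: [0.5907, 0.0577, 0.0296]
ee_rot: [-3.142, -0.0, 0.004]
force: [-1.0, -0.2, 0.1]
grip_width: 0.0199
gripper_force: 0.3
```

Emit:
{"method": "arm_command", "body": {"targets": "-3 0 0 0 0 0;-10 0 0 0 0 0;-30 0 0 0 0 0;-60 0 0 0 0 0;-90 0 0 0 0 0;-120 0 0 0 0 0;-150 0 -20 0 0 0;-170 0 -60 0 0 0;-180 0 -100 0 0 0;-190 0 -150 0 0 0;-200 0 -180 0 0 0;-200 0 -180 0 0 0;-200 0 -180 0 0 0;-200 0 -180 0 0 0"}}

```text
clock: 32.6
tool_pos: [0.3899, 0.0567, 0.2087]
ee_rot: [3.141, 0.001, 0.004]
force: [-0.2, -0.3, -0.7]
grip_width: 0.0202
gripper_force: 0.0
```

```bash
python3 go.py; python3 chk.py c .65; python3 - <<'E'
from h import *
from rig import optics
o=[]
for n in("top","side"):
    im=optics.snapshot(n); cv2.imwrite(f"pics/{n}5.png",im[:,:,::-1])
    q=proj(n,[[.63,.0577,.04]])[0].round().astype(int)
    a=cv2.resize(im[q[1]-40:q[1]+40,q[0]-40:q[0]+40,::-1],(400,400),interpolation=cv2.INTER_CUBIC)
    p=((proj(n,box(.6503,.058,.004,.1,.05,.004,.064))+.5-q+40)*5).round().astype(np.int32); cv2.polylines(a,[cv2.convexHull(p)],True,(255,255,0),1)
    o.append(a)
    s0=im.astype(float);s=(s0[...,0]-s0[...,2])/(s0.sum(2)+15)
    m=np.clip((s-.06)/.06,0,1)
    for y in(.04,.058,.075):
        xs=np.arange(.58,.725,.0005);pp=proj(n,np.c_[xs,0*xs+y,0*xs+.064]).astype(np.float32)
        v=cv2.remap(m.astype(np.float32),pp[:,:1],pp[:,1:],1)[:,0];k=np.nonzero(v>.5)[0];print(n,y,xs[k[0]].round(4),xs[k[-1]].round(4))
cv2.imwrite("pics/look5.png",cv2.convertScaleAbs(np.hstack(o),alpha=1.5))
E
```

```text
t 32.6 pos [0.3899 0.0567 0.2087] rpy [3.1411e+00 1.4000e-03 3.9000e-03] F [-0.2 -0.3 -0.7] grip 0.0202 0.0
z 0.022 wood from 0.6835 to 0.6975
z 0.054 wood from 0.6695 to 0.6975
top 0.04 0.5935 0.698
top 0.058 0.5945 0.6985
top 0.075 0.5935 0.698
side 0.04 0.6005 0.6985
side 0.058 0.596 0.6975
side 0.075 0.5915 0.6975
```

View pics/look5.png

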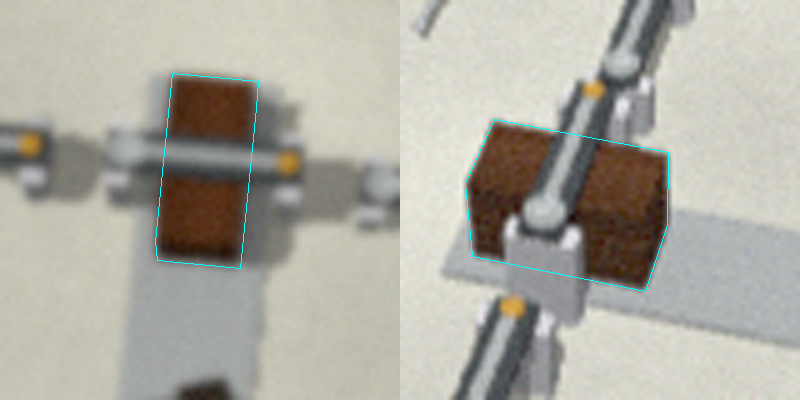

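The stack sits under the bar and matches the target outline to about 1 mm. The top plate is flush with the lower one, and the arm is clear.

```bash
python3 -c "from rig import r;print(r.finish_job())"
```

```text
the job is handed in; nothing more can be done
None
```

The 24 mm and 36 mm plates are stacked squarely, slid in and centred to about 1 mm under the high stand's bar (2.5 mm play by the given sizes), and the job is handed in at about 33 s; the verdict was not shown, and I did not re-measure the other objects afterwards.

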